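# Hang the plug-pin gauge on the hook inside its cabinet

### The arm

A 6-joint arm with a two-finger parallel gripper is mounted at the origin on the work surface. World frame = base frame: x ahead of the robot, y to its left, z up, the work surface at z = 0. Lengths are in m, angles in rad, forces in N, time in s.
With the tool pointing down it reaches from about 0.3 to 0.85 m from the base axis. Payload 4.2 kg.
Tool frame: the origin (TCP) lies between the finger pads; the fingertips stand 22 mm ahead of it and the grasp point (between the pads) lies 3 mm ahead of it; z points along the fingers, y is the direction in which the jaws open and shut (so a half turn about z gives the same grasp; the last joint's range is limited). The gripper opens to 91 mm and grips with 3 to 60 N. Pads are 32 mm wide; open, the fingers measure 118 mm over their backs; the gripper's body (76 mm by 178 mm) begins 60 mm behind the grasp point.
Start: joints at [-1.156, 0.32, 1.565, -0, 1.257, -0.02], TCP at [0.242, -0.522, 0.204] pointing down, gripper open.
Joint ranges: [-3.11, 3.11], [-0.84, 2.01], [0.21, 2.61], [-1.34, 4.49], [0.05, 2.63], [-2.56, 2.56]. Speed limits (rad/s): [2.57, 2.57, 3.14, 3.14, 3.14, 3.14].

### API

Orientations are given as a unit quaternion [w, x, y, z].
In Python, from station import telemetry, vision, sign_off gives the robot as it stands.
- The arm moves only by the shell command python3 -m pendant 'ROWS' [FORCE]. ROWS is JSON, a list that holds one entry, the list of rows, each a list of 7 numbers: the shift along the tool's x, y, z in m, then the turn, a rotation vector about the tool's x, y, z in degrees, then the opening, from 0 (shut) to 1 (fully open). A call has 1 to 20 rows; each row is the pose to reach, as a shift and turn from the pose measured when the call began, along the tool's axes at that moment; what a row does not reach only later rows make up. A row lasts 1/8 s, in which the tool goes at most 62.5 mm and 10.7 degrees, less where a joint would pass 70% of its speed; a pose out of reach is approached as far as the arm can. A call with a gripper value outside its range is refused whole. The fingers move at their own pace and stop on an object; FORCE is the grip in N (left out, the last holds). Time passes only in rows, so rows that repeat a pose let the fingers close. It gives the time, the measured TCP pose, the force and the opening at its end, in the units of the state.
- telemetry.read_state(): the state, without advancing time (a new reading comes with each control period).
- vision.camera(name): name is "scene" or "top" or "wrist"; returns (picture, depth): 400x640x3 uint8, red, green, blue; 400x640 float32, m along the optical axis (not along the pixel's ray), 0 where there is no reading.
- vision.get_calibration(name): a dict with "fx", "fy", "cx", "cy" (pixels), "R" (3x3) and "t" (3): a world point X has camera coordinates R X + t. Camera axes: x right, y down, z forward; pixel columns grow to the right and rows downward; lengths in m; the calibration is good to about 2 mm. The wrist camera is an equidistant fisheye: a pixel r from the principal point sees the ray r / f radians off the axis. A picture is of the moment at which its call begins: read the wrist's pose just before it. get_calibration takes no time and is no camera call; for the wrist camera it gives the pose at the moment of the call.
- sign_off(): hands the job in, once; it reports no verdict.
The state is a dict: "clock": time; "q": joint angles; "dq": joint speeds; "joint_efforts": joint torques, N m; "ee_pos": TCP position; "tcp_rot": TCP orientation; "contact_force": force on the tool from outside, world axes, zero at the start; "moment": the same for the moment, N m; "gripper_width": finger opening in m.
Only numpy, scipy, OpenCV 4.12 (cv2) and the standard library are available. Lean on these libraries where they do the work, as an engineer would, in place of code of your own. Each camera call takes 0.05 s, during which the arm holds its last target. There are 200 camera calls.

### The job

Draw the plug-pin gauge out of its stand by the handle, bring it over the small cabinet and take it down through the hatch in the cabinet's top without touching the hatch frame, and hang it by its eye on the hook inside: set it down on the bar just behind the upturned end first, then slide it along the bar until it is fully home against the boss, and let go. Nobody has noted how high the hook is set, so feel for it and go gently (never more than about 20 N on anything in the cabinet). Leave the two plugs and the screwdriver alone.

Things in the scene. Friction and masses are not known exactly. Their poses are not given: they have to be found in the camera images.
- cabinet: Small grey metal cabinet fixed to the table, 170 (its x) x 160 (its y) x 140 mm high. Origin: centre of its underside; z up; +x points roughly away from the robot. Open at +x; at -x the panel that carries the hook (inner face at x = -79 mm); side walls 6 mm thick, outer faces at y = +-80; floor 4 mm thick. The hook, clamped rigidly in the panel at y = 0, points to +x (see hook_mid).
- hook_mid (a point): Fixed cabinet point on the hook's line at the boss face (cabinet x = -45, y = 0, 100 mm up). From here toward +x runs a level 8 mm round bar, 61 mm long, its last 8 mm turned up to 10 mm above the bar's top; behind is the 22 mm boss. The hook's height is NOT measured: the bar's top lies from 12 mm below to 12 mm above this point.
- frame: White flat frame, 6 mm thick, that forms the cabinet's top around the hatch; its top face is 140 mm above the table. The hatch opening is 132 mm (cabinet x from -70 to 62 mm) by 76 mm (cabinet y +-38 mm). Origin: on the cabinet's vertical axis, 137 mm above the table; axes as the cabinet's. Nothing may touch it.
- hatch (a point): Centre of the hatch opening, at the level of the frame's top face (cabinet x = -4 mm, y = 0, 140 mm above the table).
- gauge: Flat gauge, 10 mm thick (x), 164 high, 0.28 kg +-20 %, upright in the stand. Origin: centre of lower edge; z up. Steel plate 54 mm wide (y), z 0 to 81, with dark pin slots and a rectangular eye through it along x: 24 mm wide, z 45 to 69, at y = 0. Above it a black plastic handle 24 mm wide, 10 thick, z 81 to 164. Both faces alike.
- gauge_eye (a point): On the gauge: middle of the upper edge of the eye (69 mm above the gauge's lower edge, in the middle of its thickness); this edge rests on the bar when the gauge hangs.
- gauge_grip (a point): On the gauge's handle, 149 mm above its lower edge, 15 mm below its top: where to take it, across its 10 mm thickness (along gauge x), so that the fingers stay above the hatch frame when the gauge hangs.
- stand: Wooden block fixed to the table, 50 (its x) x 90 (its y) x 33 mm high, origin at the centre of its underside, with a slot 25 mm deep, 13 x 57 mm, in its top; the gauge stands in it, its lower edge 8 mm above the table, axes as the stand's.
- plug_a: White mains plug with three brass pins up, 46 x 48 mm, 44 mm high, between cabinet and stand, nearer the robot; origin: centre of its underside. Leave alone.
- plug_b: The same kind of plug, between cabinet and stand, farther from the robot. Leave alone.
- driver: Screwdriver with a yellow handle, 190 mm long, lying at the far side of the table; leave alone.
Not all that is in view belongs to the job. Of the things like the gauge, leave any that is pink; of the rest the larger one is meant.

How it is judged:
On the way, in this order (a step that is already met when the one before it is completed fails the run):
1. the gauge is out of its stand and held upright over the hatch, its lower edge above the frame (height (world z) of gauge above 0.142 m and horizontal distance between gauge and hatch below 0.06 m and angle between gauge's own z axis and vertical below 0.2 rad), for 0.1 s.
2. the gauge's eye is on the bar behind the upturned end, still more than 10 mm off the boss, and bears on the hook (x of gauge_eye in the frame of cabinet between -0.03 and 0.006 m and y of gauge_eye in the frame of cabinet between -0.012 and 0.012 m and z of gauge_eye in the frame of cabinet between 0.08 and 0.12 m and contact force between gauge and cabinet above 0.5 N), for 0.1 s.
At the end, for the whole second after the job is handed in: The gauge hangs by its eye on the bar, upright within 0.15 rad and square to the bar within 0.25 rad, the middle of its thickness at most 9 mm from the face of the boss (a gap of at most 4 mm), at rest, let go, clear of the frame (x of gauge_eye in the frame of cabinet between -0.046 and -0.036 m and y of gauge_eye in the frame of cabinet between -0.013 and 0.013 m and z of gauge_eye in the frame of cabinet between 0.08 and 0.12 m and angle between gauge's own z axis and vertical below 0.15 rad and angle between the x axis of gauge and the x axis of cabinet, either way round below 0.25 rad and contact force between gauge and cabinet above 1 N and contact force between gauge and frame below 0.1 N and linear speed of gauge below 0.02 m/s); the robot touches nothing.
It fails at once if the hatch frame is touched (by the gauge or the robot) (contact force between frame and anything else above 0.5 N).
It fails at once if the gauge is pressed on the cabinet or its hook with more than 20 N (contact force between gauge and cabinet above 20 N).
It fails at once if the robot presses on the cabinet or its hook with more than 20 N (contact force between any of the arm, the fingers and cabinet above 20 N).
It fails at once if a plug or the screwdriver is moved by more than 15 mm (distance of any of plug_a, plug_b, driver from where it was at the start of the episode above 0.015 m).
It also fails if it takes over 67 s, if anything falls off the work surface, if the arm or the gripper's body presses on something with over 40 N, if the wrist force passes 120 N, or if a joint passes its speed limit or range.

## Working session

There is one attempt and no reset: what is moved stays moved. The work goes in short steps, Python scripts to look and compute and a shell command to move; the robot and the scene stay as the last step left them, time stands still between calls to the robot, and variables do not carry over. Pictures are saved under pics/ and viewed, about 8 in all and at most 12, crops included, and the job is handed in when it is done.

```bash
mkdir -p pics; ls; python3 - <<'E'
from station import telemetry, vision
import cv2, numpy as np
s=telemetry.read_state(); print(s)
for n in ("scene","top"):
    p,d=vision.camera(n); np.savez(f"pics/{n}0.npz",p=p,d=d,**vision.get_calibration(n))
    cv2.imwrite(f"pics/{n}0.png",p[:,:,::-1]); c=vision.get_calibration(n); print(n,c)
E
```

```text
pics
{'clock': 0.0, 'q': array([-1.15601896e+00,  3.20273069e-01,  1.56564815e+00, -1.06211604e-05,
        1.25737872e+00, -2.00244394e-02]), 'dq': array([-1.59773349e-03,  1.60078265e-03,  7.39180117e-04,  7.35313343e-04,
       -6.70726715e-05, -1.57254614e-03]), 'joint_efforts': array([-3.27291622e-03, -4.12466884e+01, -2.31973743e+01,  7.25019048e-02,
        4.55673784e-02, -1.43850089e-04]), 'ee_pos': array([ 0.24198896, -0.52104329,  0.20364309]), 'tcp_rot': array([-8.36074412e-04,  9.76460642e-01,  2.15693963e-01, -1.72348758e-04]), 'contact_force': array([-0.43855111,  0.29785125, -0.62559529]), 'moment': array([ 0.00529246, -0.02222676, -0.00825726]), 'gripper_width': 0.09095297239119828}
scene {'fx': 485.74344804572837, 'fy': 485.74344804572837, 'cx': 316.7936193440448, 'cy': 197.08604519423267, 'R': array([[-0.82176949,  0.569815  ,  0.00240281],
       [ 0.46938342,  0.67930892, -0.56410867],
       [-0.32306983, -0.46243946, -0.82569706]]), 't': array([ 0.45774593, -0.22175746,  1.17478208])}
top {'fx': 487.75009412394076, 'fy': 487.75009412394076, 'cx': 322.5780662351366, 'cy': 196.5989312176859, 'R': array([[-0.00465374, -0.99986813,  0.01555868],
       [-0.99678111,  0.00339297, -0.0800993 ],
       [ 0.08003594, -0.01588135, -0.99666546]]), 't': array([0.01537186, 0.56492783, 0.85451753])}
```

View pics/scene0.png

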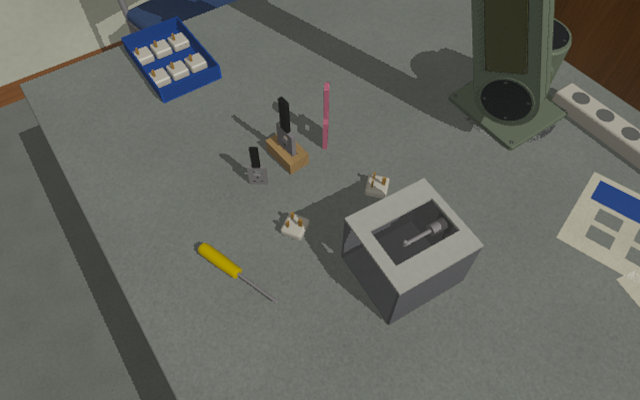

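View pics/top0.png

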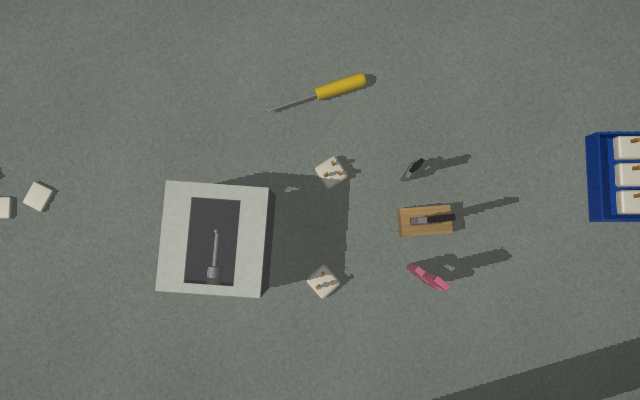

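The scene view shows the cabinet (410,245) with its hook at (425,232), and the stand with the large black-handled gauge at (287,130). A small grey gauge is at (255,165), a pink one at (326,115) and the plugs at (377,185) and (294,226). In the top view the hatch centre is near (212,242), the hook runs (213,275)→(215,232), and the stand is at (427,220). Next I'll measure these.

```bash
cat > h.py <<'E'
import numpy as np, cv2
def cloud(n):
    z=np.load(n); d=z['d'].astype(float); v,u=np.mgrid[:400,:640]
    C=np.stack([(u-z['cx'])/z['fx']*d,(v-z['cy'])/z['fy']*d,d],-1)
    return z['p'].astype(int),d,(C-z['t'])@z['R']
def rect(P): 
    (c,s,a)=cv2.minAreaRect(P[:,:2].astype(np.float32)*1000); return np.round(c,1),np.round(s,1),round(a,2)
E
python3 - <<'E'
from h import *
for n in("top","scene"):
    p,d,W=cloud(f"pics/{n}0.npz"); r,g,b=p[...,0],p[...,1],p[...,2]; X,Y,Z=W[...,0],W[...,1],W[...,2]
    ok=d>0
    fr=ok&(abs(Z-.14)<.006)&(X>.3)&(X<.75)&(Y>.05)&(Y<.4)
    lab=cv2.connectedComponentsWithStats(fr.astype(np.uint8)); 
    print(n,"frame",[ (st[4],np.round(ce)) for st,ce in zip(lab[2][1:],lab[3][1:]) if st[4]>300])
    i=1+np.argmax(lab[2][1:,4]); m=lab[1]==i
    print(rect(W[m]),np.median(Z[m]))
    # hole
    cs,h=cv2.findContours(m.astype(np.uint8),cv2.RETR_CCOMP,cv2.CHAIN_APPROX_NONE)
    for c,hh in zip(cs,h[0]):
        if hh[3]>=0 and len(c)>60: q=c[:,0]; print("hole",rect(W[q[:,1],q[:,0]]))
    wood=ok&(r-b>45)&(r>g+15)&(abs(Z-.033)<.006)&(Y<.1)&(Y>-.4)
    print("wood",wood.sum(),rect(W[wood]),np.median(Z[wood]))
    hd=ok&(Z>.075)&(Z<.19)&(p.max(-1)<70)&(X>.3)&(X<.7)&(Y<0)&(Y>-.4)&(abs(X-W[wood][:,0].mean())<.06)&(abs(Y-W[wood][:,1].mean())<.06)
    print("handle",hd.sum(),rect(W[hd]),Z[hd].max(), W[hd].mean(0))
    t=hd&(Z>Z[hd].max()-.008); print("handle top",t.sum(),rect(W[t]),W[t].mean(0))
    # things inside hatch
    c=W[m][:,:2].mean(0); ins=ok&(np.hypot(X-c[0],Y-c[1])<.08)&(Z>.07)&(Z<.13)
    v,u=np.where(ins)
    for a in range(0,len(v),max(1,len(v)//40)): print(u[a],v[a],np.round(W[v[a],u[a]]*1000),p[v[a],u[a]])
E
```

```text
top frame [(np.int32(7424), array([212., 238.]))]
(array([491.9, 185.7]), array([161.1, 170.2]), 85.78) 0.1408765877129868
hole (array([488.4, 185.3]), array([ 79.6, 135.1]), 86.33)
wood 1122 (array([593.9, -97.9]), array([239.5, 380.6]), 88.9) 0.033653929263250795
handle 192 (array([ 521.9, -172.7]), array([10. , 31.3]), 4.07) 0.17510124228070076 [ 0.52107591 -0.16496865  0.15425151]
handle top 111 (array([ 521.8, -169.7]), array([ 9.9, 24.5]), 4.14) [ 0.52154576 -0.16898404  0.17232008]
215 229 [506. 186. 118.] [110 108 109]
214 231 [503. 187. 119.] [133 130 133]
219 232 [502. 181. 107.] [70 70 70]
215 235 [497. 187. 109.] [134 132 135]
216 237 [494. 185. 111.] [140 135 135]
215 239 [490. 187. 112.] [142 138 140]
265 240 [489. 106. 126.] [66 67 65]
215 242 [486. 187. 108.] [152 147 146]
218 243 [484. 183. 108.] [78 78 76]
214 246 [479. 189. 110.] [132 130 131]
215 248 [476. 187. 112.] [138 138 138]
215 250 [473. 187. 109.] [134 133 134]
215 252 [470. 187. 108.] [126 125 126]
216 254 [467. 185. 110.] [96 96 96]
217 256 [463. 184. 108.] [73 73 71]
213 259 [459. 190. 110.] [135 131 13
[... 2316 characters left out ...]
113.] [98 94 93]
450 268 [478. 268. 121.] [89 89 89]
445 271 [488. 267. 120.] [89 89 90]
442 273 [493. 266. 117.] [87 88 87]
448 274 [474. 268.  94.] [88 87 89]
438 276 [500. 266. 113.] [88 87 89]
439 277 [496. 266. 106.] [87 87 88]
438 278 [497. 266. 104.] [86 86 88]
438 279 [496. 266.  98.] [86 86 88]
436 280 [501. 266. 100.] [87 87 88]
433 281 [508. 266. 104.] [88 87 89]
429 282 [519. 265. 113.] [86 87 88]
428 283 [520. 265. 109.] [86 87 87]
427 284 [523. 265. 110.] [86 86 88]
428 285 [517. 265.  97.] [86 87 88]
429 286 [513. 266.  90.] [86 87 88]
432 287 [503. 266.  74.] [87 86 88]
425 289 [520. 265.  85.] [86 86 88]
424 291 [521. 265.  79.] [87 88 89]
419 295 [530. 264.  72.] [86 86 86]
```

```bash
cat >> h.py <<'E'
from scipy.spatial.transform import Rotation as Ro
def st():
    from station import telemetry
    s=telemetry.read_state(); return s, Ro.from_quat(s['tcp_rot'],scalar_first=True)
def goto(p,yaw):
    "delta in tool axes to TCP p (mm), tool down, tool y at yaw deg"
    s,R=st(); y=np.radians(yaw); Y=np.array([np.cos(y),np.sin(y),0]); Z=np.array([0,0,-1.])
    T=Ro.from_matrix(np.stack([np.cross(Y,Z),Y,Z],1))
    d=R.inv().apply(np.array(p)/1000-s['ee_pos']); print("t",s['clock'],"pos",np.round(s['ee_pos']*1000,1),"d mm",np.round(d*1000,1),"rot",np.round((R.inv()*T).as_rotvec(degrees=True),2),"F",np.round(s['contact_force'],2),"w",round(s['gripper_width']*1000,1),"up",np.round(R.as_matrix()[:,2],4))
A=np.radians(-4.2)
def cab(x,y): "cabinet mm -> world xy mm"; return [492+x*np.cos(A)-y*np.sin(A),186.2+x*np.sin(A)+y*np.cos(A)]
E
python3 - <<'E'
from h import *
goto([521.8,-168.3,275],4.3)
p,d,W=cloud("pics/top0.npz"); X,Y,Z=W[...,0],W[...,1],W[...,2]
m=(d>0)&(p[...,0]-p[...,1]>60)&(abs(X-.47)<.1)&(Y<0); print("pink",Z[m].max(),W[m].min(0),W[m].max(0))
m=(d>0)&(abs(X-.594)<.03)&(abs(Y+.13)<.05); print("small",Z[m].max())
p,d,W=cloud("pics/scene0.npz");X,Y,Z=W[...,0],W[...,1],W[...,2]
for n in("top","scene"):
  p,d,W=cloud(f"pics/{n}0.npz");X,Y,Z=W[...,0],W[...,1],W[...,2]
  m=(d>0)&(p[...,0]-p[...,2]>45)&(abs(Z-.033)<.006)&(abs(X-.522)<.06)&(abs(Y+.168)<.08); print("stand",m.sum(),rect(W[m]))
  c=(W[...,:2]*1000-[492,186.2])@np.array([[np.cos(A),-np.sin(A)],[np.sin(A),np.cos(A)]])
  for lo,hi in((-44,-25),(-25,0),(0,7),(9,16)):
    m=(d>0)&(c[...,0]>lo)&(c[...,0]<hi)&(abs(c[...,1])<8)&(Z>.09)&(Z<.13); print(n,lo,hi,m.sum(),"y",c[...,1][m].mean(),"z pct",np.percentile(Z[m],[50,80,95]))
E
```

```text
t 0.1 pos [ 242.  -521.1  203.7] d mm [ 402.4 -202.2  -71. ] rot [-8.000e-02 -6.000e-02 -6.939e+01] F [-1.24 -0.08 -0.42] w 90.9 up [-6.0e-04  1.4e-03 -1.0e+00]
pink 0.16788123508841357 [ 0.40569026 -0.18020927  0.03560989] [ 0.44251237 -0.13866616  0.16788124]
small 0.11931310113319175
stand 1050 (array([ 521.7, -169.3]), array([49.5, 90.4]), 4.23)
top -44 -25 62 y -1.2837820515086635 z pct [0.10901747 0.11034845 0.11110378]
top -25 0 78 y -1.1761090828351053 z pct [0.10883749 0.11009506 0.11167952]
top 0 7 24 y -1.8691185489859847 z pct [0.10910134 0.11023607 0.11182291]
top 9 16 23 y -1.994115864522625 z pct [0.11841259 0.11957065 0.12077788]
stand 399 (array([ 523.1, -167.6]), array([50.5, 93.5]), 5.94)
scene -44 -25 48 y 1.5809835192630686 z pct [0.10689099 0.10818809 0.10867536]
scene -25 0 59 y 1.665835328453724 z pct [0.10687491 0.10802547 0.10871663]
scene 0 7 14 y 1.8282253966571413 z pct [0.10626774 0.10756358 0.1089725 ]
scene 9 16 32 y 1.9900073119060733 z pct [0.113298   0.11648268 0.11754248]
```

```bash
python3 -m pendant '[[[0,0,-0.05,0,0,0,0.45],[0.04,-0.02,-0.071,0,0,-7,0.45],[0.09,-0.045,-0.071,0,0,-15,0.45],[0.14,-0.07,-0.071,0,0,-24,0.45],[0.19,-0.095,-0.071,0,0,-33,0.45],[0.24,-0.12,-0.071,0,0,-42,0.45],[0.29,-0.145,-0.071,0,0,-51,0.45],[0.34,-0.17,-0.071,0,0,-60,0.45],[0.38,-0.19,-0.071,0,0,-66,0.45],[0.402,-0.202,-0.071,0,0,-69.4,0.45],[0.402,-0.202,-0.071,0,0,-69.4,0.45],[0.402,-0.202,-0.071,0,0,-69.4,0.45]]]' 30
python3 - <<'E'
from h import *
goto([522,-168.7,160],4.2)
E
```

```text
clock: 1.6
ee_pos: [0.521, -0.1691, 0.2747]
tcp_rot: [-0.001, 0.68, 0.733, -0.0]
contact_force: [-0.2, 0.2, -0.7]
gripper_width: 0.0407
t 1.6 pos [ 521.  -169.1  274.7] d mm [  0.2   1.2 114.7] rot [-0.09 -0.07  0.06] F [-0.19  0.2  -0.66] w 40.7 up [-0.0017  0.0011 -1.    ]
```

```bash
python3 -m pendant '[[[0,0.001,0.03,0,0,0,0.45],[0,0.001,0.06,0,0,0,0.45],[0,0.001,0.085,0,0,0,0.45],[0,0.001,0.105,0,0,0,0.45],[0,0.001,0.115,0,0,0,0.45],[0,0.001,0.115,0,0,0,0.45],[0,0.001,0.115,0,0,0,0.2],[0,0.001,0.115,0,0,0,0.05],[0,0.001,0.115,0,0,0,0.05],[0,0.001,0.115,0,0,0,0.05],[0,0.001,0.115,0,0,0,0.05],[0,0.001,0.115,0,0,0,0.05]]]' 30
python3 - <<'E'
from h import *
goto([522,-168.7,160],4.2)
E
```

```text
clock: 3.1
ee_pos: [0.5221, -0.169, 0.1601]
tcp_rot: [-0.001, 0.68, 0.733, 0.0]
contact_force: [0.9, 0.3, 2.5]
gripper_width: 0.0091
t 3.1 pos [ 522.1 -169.   160.1] d mm [ 0.3 -0.1  0.1] rot [-0.04 -0.05  0.06] F [0.93 0.27 2.49] w 9.1 up [-8.e-04  9.e-04 -1.e+00]
```

```bash
python3 -m pendant '[[[0,0,-0.01,0,0,0,0.05],[0,0,-0.025,0,0,0,0.05],[0,0,-0.045,0,0,0,0.05],[0,0,-0.07,0,0,0,0.05],[0,0,-0.1,0,0,0,0.05],[0,0,-0.13,0,0,0,0.05],[0,0,-0.155,0,0,0,0.05],[0,0,-0.165,0,0,0,0.05],[0,0,-0.165,0,0,0,0.05],[0,0,-0.165,0,0,0,0.05]]]' 40
python3 - <<'E'
from h import *
goto([*cab(40,0),325],-4.2)
from station import vision
for n in("scene","top"):
    p,d=vision.camera(n); np.savez(f"pics/{n}1.npz",p=p,d=d,**vision.get_calibration(n))
a=np.load("pics/scene1.npz")['p'][40:240,180:440,::-1]; cv2.imwrite("pics/s1.png",cv2.resize(a,None,fx=3,fy=3))
E
```

```text
clock: 4.35
ee_pos: [0.5217, -0.1689, 0.3239]
tcp_rot: [-0.002, 0.68, 0.733, -0.0]
contact_force: [-0.3, -0.1, -2.5]
gripper_width: 0.0089
t 4.35 pos [ 521.7 -168.9  323.9] d mm [350.5  36.4  -0.5] rot [-0.18 -0.1   8.47] F [-0.26 -0.1  -2.5 ] w 8.9 up [-0.0032  0.0017 -1.    ]
```

View pics/s1.png

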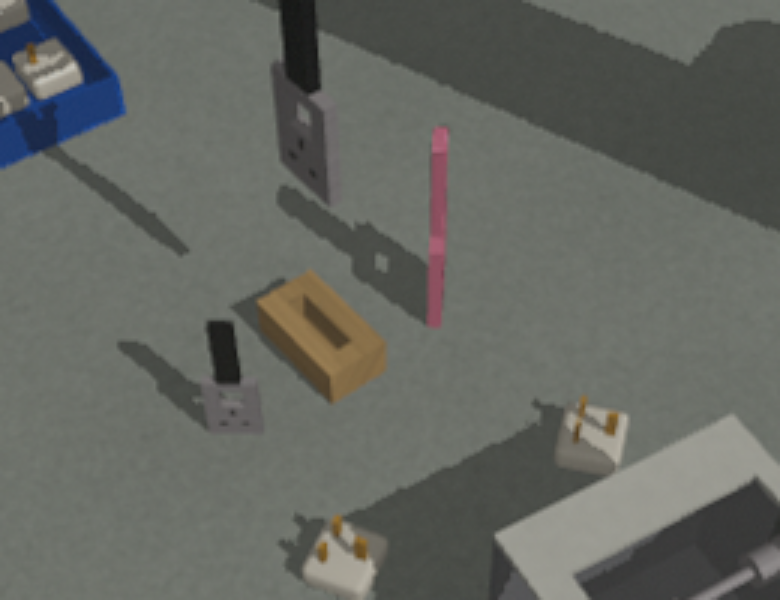

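The gauge is held upright and clear of its stand: plate at crop (300,130), empty slot at (325,320). The neighbouring items are undisturbed. Next I'll carry it over the hatch at cabinet x ≈ 38.

```bash
python3 -m pendant '[[[0.015,0.0015,0,0,0,0.4,0.05],[0.045,0.0045,0,0,0,1.1,0.05],[0.085,0.0085,0,0,0,2.1,0.05],[0.125,0.0125,0,0,0,3,0.05],[0.165,0.0165,0,0,0,4,0.05],[0.205,0.02,0,0,0,5,0.05],[0.245,0.024,0,0,0,6,0.05],[0.285,0.028,0,0,0,7,0.05],[0.315,0.031,0,0,0,7.7,0.05],[0.338,0.0335,0,0,0,8.2,0.05],[0.3485,0.0345,0,0,0,8.5,0.05],[0.3505,0.0345,0,-0.2,-0.1,8.5,0.05],[0.3505,0.0345,0,-0.2,-0.1,8.5,0.05],[0.3505,0.0345,0,-0.2,-0.1,8.5,0.05],[0.3505,0.0345,0,-0.2,-0.1,8.5,0.05],[0.3505,0.0345,0,-0.2,-0.1,8.5,0.05]]]'
python3 - <<'E'
from h import *
goto([*cab(38,0),325],-4.2)
from station import vision
for n in("scene","top"):
    p,d=vision.camera(n); np.savez(f"pics/{n}2.npz",p=p,d=d,**vision.get_calibration(n))
a=np.load("pics/scene2.npz")['p'][80:330,290:540,::-1]; cv2.imwrite("pics/s2.png",cv2.resize(a,(600,600)))
p,d,W=cloud("pics/scene2.npz")
c=np.concatenate([(W[...,:2]*1000-[492,186.2])@np.array([[np.cos(A),-np.sin(A)],[np.sin(A),np.cos(A)]]),W[...,2:]*1000],-1)
m=(d>0)&(c[...,2]>150)&(c[...,2]<255)&(abs(c[...,0]-38)<15)&(abs(c[...,1])<45)
q=c[m]; print(m.sum(),q.min(0),q.max(0))
for z in range(160,255,10):
    k=q[abs(q[:,2]-z)<5]; print(z,len(k),k and 0 if len(k)==0 else (np.median(k[:,0]).round(1),k[:,1].min().round(1),k[:,1].max().round(1)))
# fit of face plane: tilt and yaw
k=q[(q[:,2]>172)&(q[:,2]<245)]; k=k[k[:,0]>40]; print("fit x=a+b y+c z",np.linalg.lstsq(np.c_[np.ones(len(k)),k[:,1:]],k[:,0],rcond=None)[0])
E
```

```text
clock: 6.45
ee_pos: [0.5302, 0.1828, 0.3245]
tcp_rot: [0.0, 0.733, 0.68, 0.0]
contact_force: [0.1, 0.3, -3.0]
gripper_width: 0.0085
t 6.45 pos [530.2 182.8 324.5] d mm [ 0.6 -0.3 -0.5] rot [ 0.02  0.   -0.07] F [ 0.15  0.27 -3.03] w 8.5 up [ 3.e-04 -0.e+00 -1.e+00]
1005 [ 32.08180336 -28.20075105 169.49383044] [ 44.36438545  27.36588013 254.97358382]Traceback (most recent call last):
  File "<stdin>", line 12, in <module>
ValueError: The truth value of an empty array is ambiguous. Use `array.size > 0` to check that an array is not empty.
```

View pics/s2.png

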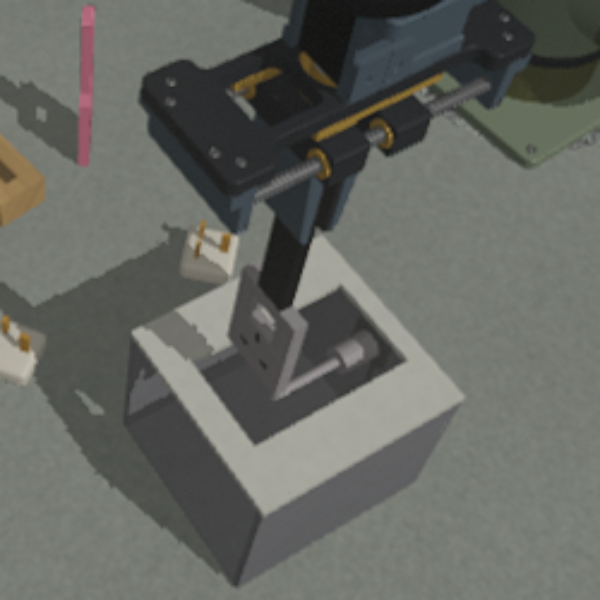

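The scene view shows the gauge upright over the hatch: plate at crop (265,335), hook at (330,370), clear of the frame. One numeric check of tilt and eye height before descending.

```bash
python3 - <<'E'
from h import *
p,d,W=cloud("pics/scene2.npz")
c=np.concatenate([(W[...,:2]*1000-[492,186.2])@np.array([[np.cos(A),-np.sin(A)],[np.sin(A),np.cos(A)]]),W[...,2:]*1000],-1)
m=(d>0)&(c[...,2]>160)&(c[...,2]<255)&(abs(c[...,0]-38)<15)&(abs(c[...,1])<45)
q=c[m]; k=q[(q[:,2]>176)&(q[:,2]<245)&(q[:,0]>40)]
print("x=a+by+cz",np.linalg.lstsq(np.c_[np.ones(len(k)),k[:,1:]],k[:,0],rcond=None)[0])
for y in range(-24,28,4):
    k=q[(abs(q[:,1]-y)<2)&(q[:,0]>36)]; z=np.sort(k[:,2]); g=np.diff(z); i=g.argmax()
    print(y,len(z),z[:2].round(1),z[-1].round(1),"gap",z[i].round(1),z[i+1].round(1))
for z in range(175,255,8):
    k=q[(abs(q[:,2]-z)<4)]; print(z,k[:,1].min().round(1),k[:,1].max().round(1))
E
```

```text
x=a+by+cz [ 4.39932242e+01 -1.62925185e-03 -6.10729432e-03]
-24 68 [173.4 175. ] 253.1 gap 203.8 207.8
-20 60 [174.3 175.2] 253.9 gap 200.9 207.4
-16 63 [170.5 173.2] 254.2 gap 187.3 191.3
-12 73 [174.3 174.7] 252.9 gap 233.9 237.9
-8 48 [169.5 172.7] 254.6 gap 218.6 241.1
-4 51 [173.2 174. ] 254.7 gap 219.3 241.3
0 51 [171.8 174.6] 254.2 gap 218.8 240.1
4 54 [174.1 174.4] 255.0 gap 218.3 241.8
8 51 [173.6 173.8] 254.6 gap 217.3 231.2
12 64 [172.2 172.5] 254.8 gap 239.6 243.5
16 68 [172.9 173.5] 254.5 gap 178.6 183.1
20 72 [170.8 171.1] 253.8 gap 172.0 177.9
24 83 [171.9 174.5] 253.6 gap 230.4 234.4
175 -26.6 26.9
183 -27.7 27.0
191 -26.2 27.0
199 -27.4 27.1
207 -27.4 26.9
215 -27.0 27.1
223 -28.1 26.6
231 -28.2 26.8
239 -27.3 27.4
247 -27.7 27.2
```

Face tilt is 0.35° and the plate is centred (y −27…27). Eye top ≈ TCP − 83 mm and bar top ≈ 109.5 mm, so threading height is TCP ≈ 206 mm.

```bash
python3 -m pendant '[[[0.0005,0,0.008,0,0,0,0.05],[0.0005,0,0.02,0,0,0,0.05],[0.0005,0,0.035,0,0,0,0.05],[0.0005,0,0.05,0,0,0,0.05],[0.0005,0,0.065,0,0,0,0.05],[0.0005,0,0.08,0,0,0,0.05],[0.0005,0,0.095,0,0,0,0.05],[0.0005,0,0.108,0,0,0,0.05],[0.0005,0,0.116,0,0,0,0.05],[0.0005,0,0.119,0,0,0,0.05],[0.0005,0,0.119,0,0,0,0.05],[0.0005,0,0.119,0,0,0,0.05]]]'
python3 - <<'E'
from h import *
goto([*cab(-4,0),206],-4.2)
from station import vision
p,d=vision.camera("wrist"); cv2.imwrite("pics/w3.png",p[...,::-1])
p,d=vision.camera("scene"); cv2.imwrite("pics/s3.png",cv2.resize(p[150:330,340:500,::-1],(640,720))[:600])
E
```

```text
clock: 8.05
ee_pos: [0.5305, 0.1836, 0.2061]
tcp_rot: [0.0, 0.733, 0.68, 0.001]
contact_force: [0.8, -0.6, -3.1]
gripper_width: 0.009
t 8.05 pos [530.5 183.6 206.1] d mm [ -0.2 -42.6  -0. ] rot [ 0.08 -0.02 -0.05] F [ 0.8  -0.58 -3.15] w 9.0 up [ 1.4e-03  3.0e-04 -1.0e+00]
```

View pics/s3.png

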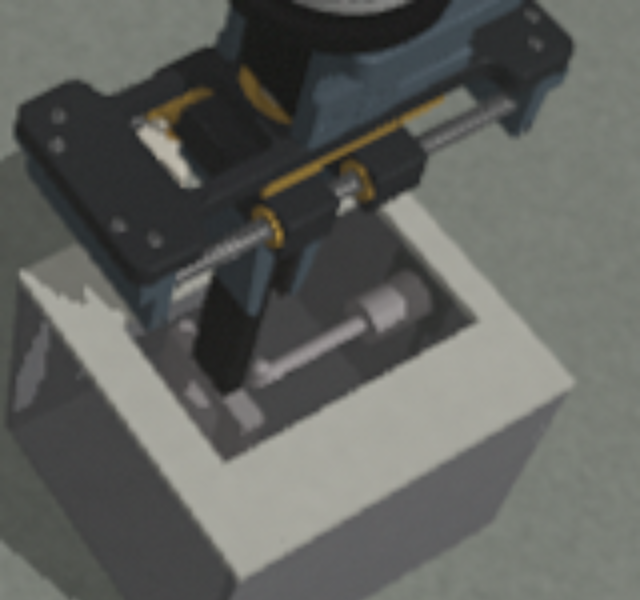

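The gauge is inside the hatch, in front of the hook tip: handle at (230,340), hook (260,370)→(385,310). Now I'll thread the eye over the tip slowly.

```bash
python3 -m pendant '[[[0,-0.004,0,0,0,0,0.05],[0,-0.009,0,0,0,0,0.05],[0,-0.013,0,0,0,0,0.05],[0,-0.015,0,0,0,0,0.05],[0,-0.017,0,0,0,0,0.05],[0,-0.019,0,0,0,0,0.05],[0,-0.021,0,0,0,0,0.05],[0,-0.021,0,0,0,0,0.05]]]'; python3 -c "
from h import *; goto([*cab(-6,0),206],-4.2)"
```

```text
clock: 9.15
ee_pos: [0.5094, 0.1851, 0.206]
tcp_rot: [0.0, 0.733, 0.68, 0.001]
contact_force: [-0.3, 0.4, -2.9]
gripper_width: 0.0086
t 9.15 pos [509.4 185.1 206. ] d mm [ -0.2 -23.4  -0.1] rot [ 0.07 -0.02 -0.05] F [-0.28  0.36 -2.95] w 8.6 up [ 1.2e-03  2.0e-04 -1.0e+00]
```

```bash
python3 -m pendant '[[[0,-0.003,0,0,0,0,0.05],[0,-0.006,0,0,0,0,0.05],[0,-0.01,0,0,0,0,0.05],[0,-0.014,0,0,0,0,0.05],[0,-0.018,0,0,0,0,0.05],[0,-0.021,0,0,0,0,0.05],[0,-0.0235,0,0,0,0,0.05],[0,-0.0235,0,0,0,0,0.05],[0,-0.0235,0,0,0,0,0.05]]]'; python3 -m pendant '[[[0,0,0.002,0,0,0,0.05],[0,0,0.004,0,0,0,0.05],[0,0,0.006,0,0,0,0.05],[0,0,0.0075,0,0,0,0.05],[0,0,0.0085,0,0,0,0.05],[0,0,0.0085,0,0,0,0.05]]]'; python3 -c "
from h import *; goto([*cab(-6,0),192.5],-4.2)"
```

```text
clock: 10.28
ee_pos: [0.4861, 0.1868, 0.206]
tcp_rot: [0.0, 0.733, 0.68, 0.001]
contact_force: [0.5, 0.6, -2.5]
gripper_width: 0.0085
clock: 11.02
ee_pos: [0.4861, 0.1868, 0.1974]
tcp_rot: [0.0, 0.733, 0.68, 0.001]
contact_force: [0.2, -0.3, -2.5]
gripper_width: 0.0088
t 11.025 pos [486.1 186.8 197.4] d mm [-0.2 -0.   4.9] rot [ 0.07 -0.02 -0.05] F [ 0.19 -0.35 -2.51] w 8.8 up [ 1.2e-03  2.0e-04 -1.0e+00]
```

```bash
python3 -m pendant '[[[0,0,0.001,0,0,0,0.05],[0,0,0.002,0,0,0,0.05],[0,0,0.003,0,0,0,0.05],[0,0,0.003,0,0,0,0.05]]]'; python3 -m pendant '[[[0,0,0.0005,0,0,0,0.05],[0,0,0.001,0,0,0,0.05],[0,0,0.001,0,0,0,0.05]]]'
```

```text
clock: 11.52
ee_pos: [0.486, 0.1868, 0.1943]
tcp_rot: [0.0, 0.733, 0.68, 0.0]
contact_force: [0.1, -0.6, -2.9]
gripper_width: 0.0089
clock: 11.9
ee_pos: [0.486, 0.1868, 0.1932]
tcp_rot: [0.0, 0.733, 0.68, 0.0]
contact_force: [0.3, -0.4, -2.3]
gripper_width: 0.0083
```

```bash
python3 -m pendant '[[[0,0,0.0005,0,0,0,0.05],[0,0,0.0007,0,0,0,0.05],[0,0,0.0007,0,0,0,0.05]]]'
```

```text
clock: 12.28
ee_pos: [0.486, 0.1868, 0.1925]
tcp_rot: [0.0, 0.733, 0.68, 0.0]
contact_force: [-0.1, 0.4, -2.4]
gripper_width: 0.0086
```

```bash
python3 -m pendant '[[[0,0,0.0005,0,0,0,0.05],[0,0,0.0007,0,0,0,0.05],[0,0,0.0007,0,0,0,0.05]]]'
```

```text
clock: 12.65
ee_pos: [0.486, 0.1868, 0.1919]
tcp_rot: [0.0, 0.733, 0.68, 0.0]
contact_force: [-0.7, -0.4, -2.0]
gripper_width: 0.0084
```

```bash
python3 -m pendant '[[[0,0,0.0005,0,0,0,0.05],[0,0,0.0007,0,0,0,0.05],[0,0,0.0007,0,0,0,0.05]]]'
```

```text
clock: 13.02
ee_pos: [0.4864, 0.1869, 0.1917]
tcp_rot: [0.001, 0.733, 0.68, 0.001]
contact_force: [0.4, 0.7, 2.4]
gripper_width: 0.0088
```

```bash
python3 -m pendant '[[[0,0,0.0003,0,0,0,0.05],[0,0,0.0005,0,0,0,0.05],[0,0,0.0005,0,0,0,0.05]]]'
```

```text
clock: 13.4
ee_pos: [0.4867, 0.187, 0.1916]
tcp_rot: [0.001, 0.733, 0.68, 0.001]
contact_force: [-0.3, -0.9, 4.7]
gripper_width: 0.0087
```

The hook is found: about 7 N bearing and bar top ≈ 108.7 mm. Now I'll ease the load slightly and slide toward the boss.

```bash
python3 -m pendant '[[[0,0,-0.0002,0,0,0,0.05],[0,-0.002,-0.0002,0,0,0,0.05],[0,-0.005,-0.0002,0,0,0,0.05],[0,-0.008,-0.0002,0,0,0,0.05],[0,-0.01,-0.0002,0,0,0,0.05],[0,-0.01,-0.0002,0,0,0,0.05]]]'; python3 -c "
from h import *; goto([*cab(-40,0),191.6],-4.2)"
```

```text
clock: 14.15
ee_pos: [0.4766, 0.1878, 0.1918]
tcp_rot: [0.001, 0.733, 0.68, 0.001]
contact_force: [1.5, -0.8, -0.1]
gripper_width: 0.0085
t 14.15 pos [476.6 187.8 191.8] d mm [ -0.5 -24.5   0.1] rot [ 0.18 -0.06 -0.04] F [ 1.52 -0.8  -0.12] w 8.5 up [ 3.2e-03  9.0e-04 -1.0e+00]
```

```bash
python3 -m pendant '[[[0,-0.002,0,0.1,0,0,0.05],[0,-0.005,0,0.2,0,0,0.05],[0,-0.008,0,0.2,0,0,0.05],[0,-0.011,0,0.2,0,0,0.05],[0,-0.014,0,0.2,0,0,0.05],[0,-0.017,0,0.2,0,0,0.05],[0,-0.019,0,0.2,0,0,0.05],[0,-0.02,0,0.2,0,0,0.05],[0,-0.02,0,0.2,0,0,0.05]]]'; python3 -c "
from h import *; goto([*cab(-40,0),191.6],-4.2)"
```

```text
clock: 15.28
ee_pos: [0.4566, 0.1893, 0.1917]
tcp_rot: [-0.001, 0.733, 0.68, 0.0]
contact_force: [1.0, -0.4, 0.8]
gripper_width: 0.0084
t 15.275 pos [456.6 189.3 191.7] d mm [-0.5 -4.5  0.1] rot [-0.02 -0.06 -0.04] F [ 1.02 -0.38  0.78] w 8.4 up [-3.0e-04  1.1e-03 -1.0e+00]
```

```bash
python3 -m pendant '[[[0,-0.001,0,0,0,0,0.05],[0,-0.002,0,0,0,0,0.05],[0,-0.003,0,0,0,0,0.05],[0,-0.003,0,0,0,0,0.05]]]'
```

```text
clock: 15.78
ee_pos: [0.4535, 0.1895, 0.1917]
tcp_rot: [-0.001, 0.733, 0.68, 0.0]
contact_force: [2.1, -0.0, 1.1]
gripper_width: 0.0084
```

```bash
python3 -m pendant '[[[0,-0.0005,0,0,0,0,0.05],[0,-0.001,0,0,0,0,0.05],[0,-0.001,0,0,0,0,0.05]]]'
```

```text
clock: 16.15
ee_pos: [0.4525, 0.1895, 0.1917]
tcp_rot: [-0.001, 0.733, 0.68, 0.0]
contact_force: [1.6, -0.0, 0.4]
gripper_width: 0.0083
```

```bash
python3 -m pendant '[[[0,-0.0004,0,0,0,0,0.05],[0,-0.0007,0,0,0,0,0.05],[0,-0.0007,0,0,0,0,0.05]]]'
```

```text
clock: 16.52
ee_pos: [0.4517, 0.1896, 0.1917]
tcp_rot: [-0.001, 0.733, 0.68, 0.0]
contact_force: [0.8, 0.4, -0.3]
gripper_width: 0.0087
```

```bash
python3 -m pendant '[[[0,-0.0005,0,0,0,0,0.05],[0,-0.001,0,0,0,0,0.05],[0,-0.001,0,0,0,0,0.05]]]'
```

```text
clock: 16.9
ee_pos: [0.4506, 0.1897, 0.1917]
tcp_rot: [-0.001, 0.733, 0.68, 0.0]
contact_force: [1.5, -0.7, 0.5]
gripper_width: 0.0086
```

```bash
python3 -m pendant '[[[0,-0.0005,0,0,0,0,0.05],[0,-0.0007,0,0,0,0,0.05],[0,-0.0007,0,0,0,0,0.05]]]';python3 -c "
from h import *; goto([*cab(-40,0),191.6],-4.2)"
```

```text
clock: 17.27
ee_pos: [0.4499, 0.1897, 0.1917]
tcp_rot: [-0.001, 0.733, 0.681, 0.0]
contact_force: [1.7, -0.3, 0.7]
gripper_width: 0.0086
t 17.275 pos [449.9 189.7 191.7] d mm [-0.4  2.2  0.1] rot [-0.03 -0.06 -0.03] F [ 1.7  -0.28  0.71] w 8.6 up [-5.0e-04  1.1e-03 -1.0e+00]
```

```bash
python3 -m pendant '[[[0,-0.0005,0,0,0,0,0.05],[0,-0.0007,0,0,0,0,0.05],[0,-0.0007,0,0,0,0,0.05]]]'
```

```text
clock: 17.65
ee_pos: [0.4492, 0.1898, 0.1917]
tcp_rot: [-0.001, 0.733, 0.681, 0.0]
contact_force: [1.9, -0.6, 0.1]
gripper_width: 0.0085
```

```bash
python3 -m pendant '[[[0,-0.0005,0,0,0,0,0.05],[0,-0.0007,0,0,0,0,0.05],[0,-0.0007,0,0,0,0,0.05]]]';python3 - <<'E'
from h import *; goto([*cab(-40,0),191.6],-4.2)
from station import vision
for n in("scene","top"):
    p,d=vision.camera(n); np.savez(f"pics/{n}4.npz",p=p,d=d,**vision.get_calibration(n))
a=np.load("pics/scene4.npz")['p'][170:310,350:490,::-1]; cv2.imwrite("pics/s4.png",cv2.resize(a,(600,600)))
E
```

```text
clock: 18.02
ee_pos: [0.4485, 0.1898, 0.1917]
tcp_rot: [-0.001, 0.733, 0.68, 0.0]
contact_force: [2.8, -0.5, -0.5]
gripper_width: 0.0087
t 18.025 pos [448.5 189.8 191.7] d mm [-0.4  3.7  0.1] rot [-0.04 -0.06 -0.03] F [ 2.75 -0.55 -0.45] w 8.7 up [-6.0e-04  1.1e-03 -1.0e+00]
```

View pics/s4.png

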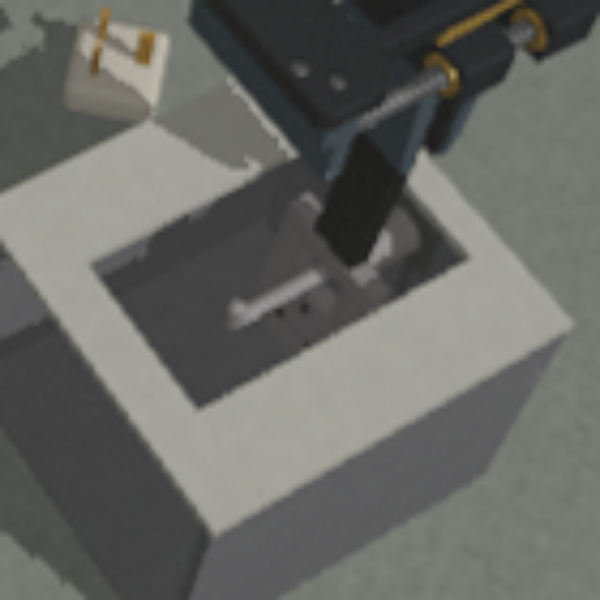

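The eye is on the bar and the plate looks right by the boss: handle at (360,220), boss at (385,250), tip at (235,310). The x force is starting to rise, so I'll push a little more to confirm it is home.

```bash
python3 -m pendant '[[[0,-0.0005,0,0,0,0,0.05],[0,-0.0007,0,0,0,0,0.05],[0,-0.0007,0,0,0,0,0.05]]]'
```

```text
clock: 18.5
ee_pos: [0.4478, 0.1899, 0.1917]
tcp_rot: [-0.001, 0.733, 0.681, 0.0]
contact_force: [2.4, 1.4, 0.4]
gripper_width: 0.0087
```

```bash
python3 -m pendant '[[[0,-0.0005,0,0,0,0,0.05],[0,-0.0007,0,0,0,0,0.05],[0,-0.0007,0,0,0,0,0.05]]]'; python3 - <<'E'
from h import *
p,d,W=cloud("pics/scene4.npz")
c=np.concatenate([(W[...,:2]*1000-[492,186.2])@np.array([[np.cos(A),-np.sin(A)],[np.sin(A),np.cos(A)]]),W[...,2:]*1000],-1)
for z in range(80,180,8):
    m=(d>0)&(abs(c[...,2]-z)<4)&(c[...,0]>-55)&(c[...,0]<-20)&(abs(c[...,1])<26)&(abs(c[...,1])>6*(z<125)); k=c[m]
    print(z,len(k),"x pct",np.percentile(k[:,0],[50,80,95]).round(1) if len(k) else "")
E
```

```text
clock: 18.88
ee_pos: [0.4471, 0.1899, 0.1917]
tcp_rot: [-0.001, 0.733, 0.68, 0.0]
contact_force: [1.6, -0.5, 0.6]
gripper_width: 0.0084
80 31 x pct [-31.7 -31.2 -30.2]
88 44 x pct [-32.3 -31.5 -30.8]
96 38 x pct [-32.8 -32.3 -32. ]
104 45 x pct [-33.5 -32.7 -32.3]
112 59 x pct [-33.9 -33.2 -32.8]
120 113 x pct [-37.1 -34.2 -33.2]
128 41 x pct [-35.1 -34.3 -33.7]
136 41 x pct [-35.5 -35.  -34.4]
144 43 x pct [-36.1 -35.5 -34.7]
152 42 x pct [-36.6 -36.  -35.5]
160 48 x pct [-37.4 -36.3 -35.8]
168 43 x pct [-37.7 -37.1 -36.6]
176 42 x pct [-38.1 -37.5 -36.9]
```

The plate leans about 4°, with its lower part lagging on friction: eye mid-plane ≈ −39, top ≈ −43. I'll rotate about the tool x axis in small steps to bring the eye home and the gauge upright, watching the force.

```bash
python3 -m pendant '[[[0,0,0,0.5,0,0,0.05],[0,0,0,1,0,0,0.05],[0,0,0,1.5,0,0,0.05],[0,0,0,1.5,0,0,0.05]]]'
```

```text
clock: 19.38
ee_pos: [0.4474, 0.1899, 0.1917]
tcp_rot: [-0.01, 0.733, 0.68, -0.009]
contact_force: [2.5, 0.1, 0.7]
gripper_width: 0.0088
```

```bash
python3 -m pendant '[[[0,0,0,0.4,0,0,0.05],[0,0,0,0.8,0,0,0.05],[0,0,0,0.8,0,0,0.05]]]'; python3 - <<'E'
from h import *; goto([*cab(-40,0),191.6],-4.2)
from station import vision
n="scene"; p,d=vision.camera(n); np.savez(f"pics/{n}5.npz",p=p,d=d,**vision.get_calibration(n))
p,d,W=cloud("pics/scene5.npz")
c=np.concatenate([(W[...,:2]*1000-[492,186.2])@np.array([[np.cos(A),-np.sin(A)],[np.sin(A),np.cos(A)]]),W[...,2:]*1000],-1)
for z in (80,96,112,144,160,176):
    m=(d>0)&(abs(c[...,2]-z)<4)&(c[...,0]>-55)&(c[...,0]<-20)&(abs(c[...,1])<26)&(abs(c[...,1])>6*(z<125)); k=c[m]
    print(z,len(k),"x pct",np.percentile(k[:,0],[50,80,95]).round(1) if len(k) else "")
E
```

```text
clock: 19.75
ee_pos: [0.4476, 0.19, 0.1918]
tcp_rot: [-0.015, 0.733, 0.68, -0.013]
contact_force: [2.0, 0.2, 0.3]
gripper_width: 0.0084
t 19.75 pos [447.6 190.  191.8] d mm [-0.5  4.5 -0. ] rot [-2.32 -0.07 -0.05] F [1.96 0.16 0.33] w 8.4 up [-0.0403  0.0042 -0.9992]
80 38 x pct [-33.6 -32.8 -32.4]
96 41 x pct [-34.3 -33.5 -32.8]
112 57 x pct [-35.2 -34.7 -34.3]
144 37 x pct [-37.3 -36.4 -36.1]
160 44 x pct [-37.8 -37.  -36.4]
176 45 x pct [-38.6 -37.8 -37.5]
```

```bash
python3 -m pendant '[[[0,0,0,0.6,0,0,0.05],[0,0,0,1.2,0,0,0.05],[0,0,0,1.8,0,0,0.05],[0,0,0,1.8,0,0,0.05]]]'
```

```text
clock: 20.3
ee_pos: [0.448, 0.19, 0.1918]
tcp_rot: [-0.027, 0.732, 0.68, -0.024]
contact_force: [3.2, -0.2, 0.1]
gripper_width: 0.0083
```

```bash
python3 -m pendant '[[[0,0,0,0.6,0,0,0.05],[0,0,0,1.2,0,0,0.05],[0,0,0,1.2,0,0,0.05]]]'; python3 - <<'E'
from h import *; goto([*cab(-40,0),191.6],-4.2)
from station import vision
n="scene"; p,d=vision.camera(n); np.savez(f"pics/{n}6.npz",p=p,d=d,**vision.get_calibration(n))
p,d,W=cloud("pics/scene6.npz")
c=np.concatenate([(W[...,:2]*1000-[492,186.2])@np.array([[np.cos(A),-np.sin(A)],[np.sin(A),np.cos(A)]]),W[...,2:]*1000],-1)
for z in (80,96,112,144,160,176):
    m=(d>0)&(abs(c[...,2]-z)<4)&(c[...,0]>-55)&(c[...,0]<-20)&(abs(c[...,1])<26)&(abs(c[...,1])>6*(z<125)); k=c[m]
    print(z,len(k),"x pct",np.percentile(k[:,0],[50,80,95]).round(1) if len(k) else "")
E
```

```text
clock: 20.68
ee_pos: [0.4483, 0.19, 0.1919]
tcp_rot: [-0.034, 0.732, 0.68, -0.031]
contact_force: [2.1, -0.5, 0.7]
gripper_width: 0.0083
t 20.675 pos [448.3 190.  191.9] d mm [-0.6  3.9 -0.1] rot [-5.3  -0.08 -0.06] F [ 2.13 -0.47  0.66] w 8.3 up [-0.092   0.0082 -0.9957]
80 34 x pct [-34.1 -33.3 -32.7]
96 36 x pct [-34.7 -33.9 -33.6]
112 61 x pct [-35.7 -34.8 -34.3]
144 46 x pct [-36.7 -36.1 -35.7]
160 46 x pct [-37.4 -36.6 -36.1]
176 49 x pct [-38.3 -37.7 -36.8]
```

The eye sits at about −40.5 (plate back face ≈ −45.5, on the boss). It keeps a 3° lean because the grip rocks. I'll bring the handle back by ~3 mm to stand it up, keeping the tool tilted so the foot stays pressed on the boss.

```bash
python3 -m pendant '[[[0,0.0008,-0.0001,0,0,0,0.05],[0,0.0016,-0.0002,0,0,0,0.05],[0,0.0024,-0.0003,0,0,0,0.05],[0,0.003,-0.0003,0,0,0,0.05],[0,0.003,-0.0003,0,0,0,0.05]]]'; cat >> h.py <<'E'
def tilt(tag):
    goto([*cab(-40,0),191.6],-4.2)
    from station import vision
    n="scene"; p,d=vision.camera(n); np.savez(f"pics/{tag}.npz",p=p,d=d,**vision.get_calibration(n))
    p,d,W=cloud(f"pics/{tag}.npz")
    c=np.concatenate([(W[...,:2]*1000-[492,186.2])@np.array([[np.cos(A),-np.sin(A)],[np.sin(A),np.cos(A)]]),W[...,2:]*1000],-1)
    for z in (80,96,112,144,160,176):
        m=(d>0)&(abs(c[...,2]-z)<4)&(c[...,0]>-55)&(c[...,0]<-20)&(abs(c[...,1])<26)&(abs(c[...,1])>6*(z<125)); k=c[m]
        print(z,len(k),"x pct",np.percentile(k[:,0],[50,80,95]).round(1) if len(k) else "")
E
python3 -c "
from h import *; tilt('t7')"
```

```text
clock: 21.35
ee_pos: [0.4511, 0.1898, 0.1919]
tcp_rot: [-0.034, 0.732, 0.68, -0.031]
contact_force: [2.0, -0.4, 0.8]
gripper_width: 0.0085
t 21.35 pos [451.1 189.8 191.9] d mm [-0.6  1.1  0.2] rot [-5.31 -0.08 -0.07] F [ 2.03 -0.38  0.76] w 8.5 up [-0.0922  0.0082 -0.9957]
80 31 x pct [-35.3 -34.8 -34.1]
96 30 x pct [-35.2 -34.7 -34. ]
112 48 x pct [-35.5 -34.8 -34.5]
144 43 x pct [-35.9 -35.  -34.4]
160 41 x pct [-35.8 -35.  -34.6]
176 39 x pct [-36.1 -35.3 -34.7]
```

Now upright (0.5°) and home (mid-plane ≈ −40.4). Releasing gently.

```bash
python3 -m pendant '[[[0,0,0,0,0,0,0.05],[0,0,0,0,0,0,0.05]]]' 5; python3 -m pendant '[[[0,0,0,0,0,0,0.12],[0,0,0,0,0,0,0.2],[0,0,0,0,0,0,0.3],[0,0,0,0,0,0,0.4],[0,0,0,0,0,0,0.4],[0,0,0,0,0,0,0.4],[0,0,0,0,0,0,0.4]]]'; python3 -c "
from h import *; tilt('t8')"
```

```text
clock: 21.65
ee_pos: [0.4503, 0.1898, 0.1919]
tcp_rot: [-0.035, 0.732, 0.68, -0.032]
contact_force: [1.1, 0.8, 1.4]
gripper_width: 0.0099
clock: 22.52
ee_pos: [0.4503, 0.1898, 0.1918]
tcp_rot: [-0.035, 0.732, 0.68, -0.032]
contact_force: [0.9, -0.5, 0.0]
gripper_width: 0.0366
t 22.525 pos [450.3 189.8 191.8] d mm [-0.5  1.9  0.1] rot [-5.41 -0.07 -0.06] F [ 0.94 -0.45  0.02] w 36.6 up [-0.094   0.0082 -0.9955]
80 32 x pct [-35.2 -34.7 -34. ]
96 31 x pct [-35.3 -34.8 -33.9]
112 48 x pct [-35.  -34.6 -33.7]
144 38 x pct [-35.3 -34.6 -34.2]
160 42 x pct [-35.5 -35.1 -34.1]
176 15 x pct [-38.3 -35.5 -34.6]
```

```bash
python3 -m pendant '[[[0,0,-0.01,0,0,0,0.4],[0,-0.002,-0.025,0,0,0,0.4],[0,-0.004,-0.045,0,0,0,0.4],[0,-0.007,-0.075,0,0,0,0.4],[0,-0.01,-0.11,0,0,0,0.4],[0,-0.012,-0.14,0,0,0,0.4],[0,-0.012,-0.15,0,0,0,0.4],[0,-0.012,-0.15,0,0,0,0.4],[0,-0.012,-0.15,0,0,0,0.4],[0,-0.012,-0.15,0,0,0,0.4],[0,-0.012,-0.15,0,0,0,0.4],[0,-0.012,-0.15,0,0,0,0.4]]]'; python3 -c "
from h import *; tilt('t9'); a=np.load('pics/t9.npz')['p'][170:310,350:490,::-1]; cv2.imwrite('pics/s9.png',cv2.resize(a,(600,600)))"
```

```text
clock: 24.08
ee_pos: [0.4524, 0.1894, 0.3421]
tcp_rot: [-0.035, 0.732, 0.68, -0.032]
contact_force: [-0.2, -0.2, 0.1]
gripper_width: 0.0364
t 24.075 pos [452.4 189.4 342.1] d mm [ -0.4  14.  149.8] rot [-5.44 -0.06 -0.07] F [-0.25 -0.18  0.06] w 36.4 up [-0.0945  0.008  -0.9955]
80 34 x pct [-35.  -34.6 -34.3]
96 36 x pct [-35.3 -34.6 -34.2]
112 52 x pct [-35.2 -34.5 -34. ]
144 40 x pct [-35.1 -34.5 -34.1]
160 41 x pct [-35.2 -34.6 -34. ]
176 40 x pct [-35.3 -34.8 -34.4]
```

View pics/s9.png

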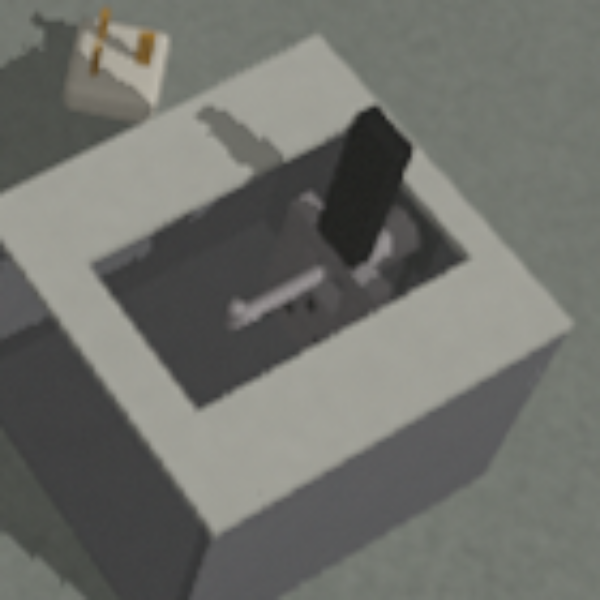

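The gauge hangs freely and upright on the bar: handle at (365,190), plate against the boss at (385,255), clear of the frame and the gripper. Front face x ≈ −35.2, so mid-plane ≈ −40.2. Handing in.

```bash
python3 -c "
from station import sign_off; print(sign_off())"
```

```text
the job is handed in; nothing more can be done
None
```

The gauge is hanging by its eye on the hook, home against the boss, and I handed the job in at about 24 s of the 67 s allowed.

**What I did:** I drew the gauge out of the stand, carried it over the hatch and lowered it in front of the hook. I threaded the eye over the upturned end and set it down about 6 mm inside the cabinet origin (x ≈ −6 mm). Feeling for the bar, I found its top at about 109 mm, bearing on it with about 7 N at most in the readings I took. I then slid the gauge to the boss and let go.

**Last checks, with the gripper raised clear and nothing held:**
- **Position:** the middle of the gauge's thickness is at cabinet x ≈ −40.2 mm, against the −36 to −46 mm allowed.
- **Upright:** the face is vertical to within about 0.2°.
- **Frame and wrist:** the last picture shows the gauge clear of the frame, and the wrist force was about 0 N.
- **Not re-measured at the end:** how square the gauge is to the bar, and the plugs and screwdriver. The arm never went near them, and the one plug visible in the last picture had not moved.

**What disagreed:**
- **Lean while sliding:** the gauge leaned about 4° in the grip, because the eye dragged on the bar. I corrected this before release by tilting the tool and moving the handle back about 3 mm.
- **Boss contact:** the boss never gave a clear force rise (2–3 N sideways). That it is fully home therefore rests on the depth measurement, good to about 2 mm.

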